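# Spent coffee capsule through the caddy's sprung flap

### The arm

A 6-joint arm with a two-finger parallel gripper is mounted at the origin on the work surface; the furniture and walls round the work are solid. World frame = base frame: x ahead of the robot, y to its left, z up, the work surface at z = 0. Lengths are in m, angles in rad, forces in N, time in s.
With the tool pointing down it reaches from about 0.4 to 0.825 m from the base axis. Payload 7 kg.
Tool frame: the origin (TCP) lies midway between the tips of the shut fingers; the grasp point (between the pads) lies 19 mm behind it; z points along the fingers, y is the line along which they close (so a half turn about z gives the same grasp; the last joint's range is limited). The gripper opens to 88 mm and grips with 3 to 60 N. Pads are 19 mm wide; open, the fingers measure 130 mm over their backs; the gripper's body (78 mm by 193 mm) begins 47 mm behind the grasp point.
Start: joints at [-0.962, 0.359, 0.012, 0, -1.224, -0.288], TCP at [0.213, -0.641, 0.227] pointing down, gripper open.
Joint ranges: [-3.07, 3.07], [-1.43, 2.12], [-1.02, 1.25], [-3.03, 1.67], [-3.05, -0], [-3.03, 3.03]. Speed limits (rad/s): [2.39, 2.39, 3.01, 3.14, 3.14, 3.14].

### API

Orientations are given as [roll, pitch, yaw] about the fixed x, y, z axes, in that order (R = Rz(yaw) Ry(pitch) Rx(roll)).
In Python, from station import get_state, grab_frame, calibration, job_done, boxes_of, regions_of, spot_point gives the robot as it stands. The module is installed in compiled form; this text tells all that it offers.
- The arm moves only by the tool arm_command, never from a script. Its argument "commands" is a list of rows, each an object of numbers: "tx", "ty", "tz": the shift along the tool's x, y, z each as a share of 25 cm, from -1 to 1; "twist": the turn about the tool's z as a share of 180 degrees, from -1 to 1. A call has exactly 8 rows; each row is the pose to reach, as a shift and turn from the pose commanded when the call began, along the tool's axes at that moment, turning the shorter way round; what a row does not reach only later rows make up. A row lasts 1/12 s, in which the tool goes at most 41.7 mm and 7.16 degrees, less where a joint would pass 70% of its speed; a pose out of reach is approached as far as the arm can. A call with a number of a shift or a turn outside -1 to 1 is refused whole. A call with a gripper value outside its range is refused whole. "claw" is the opening, from 0 (shut) to 1 (fully open), set as the call begins (left out, the last holds). The fingers move at their own pace and stop on an object; "grip_force" is the grip in N (left out, the last holds). Time passes only in rows, so rows that repeat a pose let the fingers close, or fill a call up. It gives the time, the measured TCP pose, the force, the opening and the grip force at its end, in the units of the state.
- get_state(): the state, without advancing time (a new reading comes with each control period).
- grab_frame(name): name is "side" or "top" or "wrist"; returns the picture (480x640x3 uint8, red, green, blue); there is no depth.
- calibration(name): a dict with "camera_matrix" (3x3 intrinsics, pixels), "extrinsics" (4x4, takes a point from camera to world coordinates). Camera axes: x right, y down, z forward; pixel columns grow to the right and rows downward; lengths in m; the calibration is good to about 2 mm. A picture is of the moment at which its call begins: read the wrist's pose just before it. calibration takes no time and is no camera call; for the wrist camera it gives the pose at the moment of the call.
- job_done(): hands the job in; it is judged then, once.
Trained networks look in the newest picture that a camera, given by its name, has taken for a name from the list of things; names that differ only in an ending like _2 or _b are one class to them, and where a whole thing is asked for, a point or a joint stands for the part that bears it (a point fixed in the world has none). Each returns a list of dicts, best first, with "score" (0 to 1); they miss things now and then, are a little off and sometimes report something else, mostly with a low value. They report only what shows in the picture. A call takes as long as a camera call.
- boxes_of(query, camera): "rect" ([left, top, right, bottom] in pixels, round what is visible of it).
- regions_of(query, camera): "region" (480x640 bool, what is visible of it) and "rect" ([left, top, right, bottom] in pixels, round what is visible of it).
- spot_point(query, camera): "uv" ([column, row] in pixels: a listed point, or the origin of a listed thing).
The state is a dict: "t": time; "q": joint angles; "qd": joint speeds; "joint_efforts": joint torques, N m; "eef_pos": TCP position; "ee_rot": TCP orientation; "force": force on the tool from outside, world axes, zero at the start; "moment": the same for the moment, N m; "width": finger opening in m; "gripper_force": force on a finger pad.
Only numpy, scipy, OpenCV 4.12 (cv2) and the standard library are available. Lean on these libraries where they do the work, as an engineer would, in place of code of your own. Each camera call takes 0.05 s, during which the arm holds its last target. There are 200 camera calls.

### The job

Clear the drained coffee capsule off the caddy's ledge: press the sprung flap inward with one finger and, while that finger keeps it open, push the capsule along the ledge with the other finger until it drops inside, then come away so that the flap shuts. Do not pinch or lift the capsule, and do not shove it against the flap to force the flap open. Leave the mug, the saucer and the egg timer where they stand.

Things in the scene. Friction and masses are not known exactly. Their poses are not given: they have to be found in the camera images.
- caddy: Cream countertop box for used coffee capsules, fixed; 232 mm long (x -98 to 134), 150 wide, 178 high at the back, hollow, inner floor at z = 12 mm. Origin on the worktop under the ledge's inner edge; +x: the way a capsule is pushed in, z up. Box walls are 12 mm. The flat top behind the flap starts at x = 115 mm. Side cheeks slope with the flap, 4 mm proud of it.
- ledge_edge (a point): Middle of the steel draining ledge's inner edge, on its top: caddy x = 0, y = 0, z = 125 mm. The flat ledge runs from here 86 mm towards caddy -x, between side rails and a front rim 4 mm higher than it. On the +x side the ledge ends and the open hopper under the flap begins, 126 mm wide (caddy y -63 to 63).
- flap_hinge (a point): Middle of the flap's hinge tube (radius 4.5 mm, along caddy y) at the flap's top edge: caddy x = 115, y = 0, z = 173 mm.
- caddy_flap (a joint): Steel flap, 123 mm wide, 125 mm long, over the hopper. Shut (0) it slopes from the ledge's edge up to its hinge. Value in rad, grows as the flap is pressed down and inward; stop at 1.1, where it hangs nearly straight down. A spring shuts it at once: about 0.06 N m when shut, 0.15 at 0.7 rad, so a finger needs 1 to 5 N.
- capsule_mid (a point): Centre, 14.5 mm above its foot, of the used coffee capsule: copper-coloured, flange 37 mm across at the foot, tapering upward to a dome, 29 mm high, about 15 g. It stands foil side down on the caddy's ledge, 40 to 65 mm in front of the ledge's edge and up to 30 mm to either side of the middle.
- mug: Dark mug, 82 mm across, 114 mm over its handle, 97 mm high, on the worktop; origin on its underside, midway between the handle's outside and the far wall. Leave alone.
- saucer: Small yellow plate, 150 mm across, 16 mm high, on the worktop; origin at the centre of its underside. Leave alone.
- egg_timer: White egg timer, 62 mm across, 64 mm high, on the worktop; origin at the centre of its underside. Leave alone.

How it is judged:
On the way, in this order (a step that is already met when the one before it is completed fails the run):
1. a finger presses the flap open (more than 0.2 rad) while the capsule still stands on the ledge (value of joint caddy_flap above 0.2 rad and contact force between the fingers and caddy_flap above 0.2 N and z of capsule_mid in the frame of caddy above 0.135 m and x of capsule_mid in the frame of caddy below 0 m), for 0.1 s.
2. the capsule has dropped into the hopper while a finger still holds the flap open (value of joint caddy_flap above 0.2 rad and contact force between the fingers and caddy_flap above 0.2 N and z of capsule_mid in the frame of caddy below 0.085 m), for 0.1 s.
At the end, for the whole second after the job is handed in: The capsule lies on the floor inside the caddy (its centre less than 50 mm above the worktop, within the box's walls) and the flap is shut (within 0.05 rad) (z of capsule_mid in the frame of caddy between 0.01 and 0.05 m and x of capsule_mid in the frame of caddy between -0.09 and 0.125 m and y of capsule_mid in the frame of caddy between -0.065 and 0.065 m and value of joint caddy_flap below 0.05 rad); the robot touches nothing.
It fails at once if the capsule is lifted (centre more than 15 mm above its height on the ledge) (z of capsule_mid in the frame of caddy above 0.1545 m).
It fails at once if the capsule is pinched or squashed (more than 12 N from the fingers) (contact force between the fingers and capsule above 12 N).
It fails at once if the capsule, still standing on the ledge, is shoved against the flap (more than 0.3 N) (contact force between capsule and caddy_flap above 0.3 N and x of capsule_mid in the frame of caddy below -0.01 m).
It fails at once if the mug, the saucer or the egg timer is moved more than 20 mm (distance of any of mug, saucer, egg_timer from where it was at the start of the episode above 0.02 m).
It also fails if it takes over 35 s, if anything falls off the work surface, if the arm or the gripper's body presses on something with over 40 N, if the wrist force passes 120 N, or if a joint passes its speed limit or range.

## Working session

There is one attempt and no reset: what is moved stays moved. The work goes in short steps, Python scripts to look and compute and a tool call to move; the robot and the scene stay as the last step left them, time stands still between calls to the robot, and variables do not carry over. Pictures are saved under pics/ and viewed, at most 12 in all, crops included, and the job is handed in when it is done.

Besides the shell and the picture viewer there is one more tool, called after "Emit:" as a command line: name --argument value ..., lists and objects as JSON in quotes. arm_command: Moves the arm, as the interface text tells. Shift numbers are shares of 25 cm and turn numbers shares of 180 degrees, none past 1 either way. Its arguments: {"type":"object","properties":{"commands":{"type":"array"},"claw":{"type":"number"},"grip_force":{"type":"number"}},"required":["commands"]}

```bash
mkdir -p pics; cat > h.py <<'E'
import numpy as np, cv2
from station import *
def ray(cam,uv):
    c=calibration(cam);K=np.array(c["camera_matrix"]);T=np.array(c["extrinsics"])
    d=T[:3,:3]@np.linalg.inv(K)@np.array([uv[0],uv[1],1.]);return T[:3,3],d
def tri(uvs):
    A=np.zeros((3,3));b=np.zeros(3)
    for cam,uv in uvs.items():
        o,d=ray(cam,uv);d=d/np.linalg.norm(d);P=np.eye(3)-np.outer(d,d);A+=P;b+=P@o
    x=np.linalg.solve(A,b);return x
def proj(cam,p):
    c=calibration(cam);K=np.array(c["camera_matrix"]);T=np.linalg.inv(np.array(c["extrinsics"]))
    q=K@(T[:3,:3]@np.array(p)+T[:3,3]);return q[:2]/q[2]
def onz(cam,uv,z):
    o,d=ray(cam,uv);return o+d*(z-o[2])/d[2]
E
python3 - <<'E'
from h import *
s=get_state();print(s["t"],s["eef_pos"],s["ee_rot"])
np.set_printoptions(precision=4,suppress=True)
ims=[]
for c in ["side","top"]:
    im=grab_frame(c);cv2.imwrite(f"pics/{c}0.png",im[:,:,::-1])
    k=calibration(c);print(c,np.array(k["extrinsics"]),k["camera_matrix"][0])
R={}
for n in ["ledge_edge","flap_hinge","capsule_mid","caddy","mug","saucer","egg_timer"]:
    uv={}
    for c in ["side","top"]:
        r=spot_point(n,c)
        if r: uv[c]=r[0]["uv"]; print(n,c,np.round(r[0]["uv"],1),round(r[0]["score"],2))
    if len(uv)==2:
        x=tri(uv);print("  ",x,[np.round(proj(c,x)-uv[c],1) for c in uv])
print(get_state()["t"])
E
```

```text
0.0 [ 0.21264435 -0.64010557  0.22563979] [ 3.13992137e+00 -1.67650055e-04 -2.82091243e+00]
side [[-0.9957 -0.0531  0.0758  0.469 ]
 [-0.0921  0.4866 -0.8687  0.5881]
 [ 0.0093 -0.872  -0.4894  0.5697]
 [ 0.      0.      0.      1.    ]] [434.8988   0.     316.3077]
top [[-0.01   -0.9916  0.1289  0.4483]
 [-0.9991  0.0047 -0.042  -0.1319]
 [ 0.041  -0.1292 -0.9908  0.9632]
 [ 0.      0.      0.      1.    ]] [466.8661   0.     317.1035]
ledge_edge side [321.9 312.3] 0.61
ledge_edge top [195.5 272.8] 0.88
   [0.5045 0.049  0.1273] [array([0.9, 0.1]), array([-0. , -0.8])]
flap_hinge side [249.1 283. ] 0.87
flap_hinge top [192.  208.4] 0.68
   [0.6149 0.0481 0.1741] [array([3.2, 0.6]), array([-0.4, -2.9])]
capsule_mid side [349.8 298.6] 0.91
capsule_mid top [208.6 298.1] 0.71
   [0.4606 0.0231 0.1379] [array([1.5, 0.1]), array([ 0. , -1.4])]
caddy side [320.5 368.4] 0.83
caddy top [212.4 274. ] 0.73
   [ 0.5079  0.0426 -0.0021] [array([-0.6, -0.1]), array([-0. ,  0.5])]
mug side [354.7 265.4] 0.97
mug top [374.3 306.1] 0.87
   [ 0.4465 -0.2893 -0.001 ] [array([2.6, 0.2]), array([-0., -3.])]
saucer side [317.  244.9] 0.84
saucer top [415.8 256.2] 0.93
   [ 0.5473 -0.3801 -0.0039] [array([1.6, 0.2]), array([-0.1, -2. ])]
egg_timer side [324.8 276.9] 0.59
egg_timer top [344.6 265.2] 0.65
   [ 0.5223 -0.229   0.0025] [array([-1.1, -0.1]), array([0. , 1.2])]
0.8
```

```bash
python3 - <<'E'
import cv2,numpy as np
a=cv2.imread("pics/top0.png");b=cv2.imread("pics/side0.png")
cv2.imwrite("pics/ab.png",np.hstack([cv2.resize(a[160:380,100:300],(400,440)),cv2.resize(b[220:420,210:410],(400,400))[:440] if 0 else cv2.resize(b[200:420,210:410],(400,440))]))
E
```

```text
(no output)
```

View pics/ab.png

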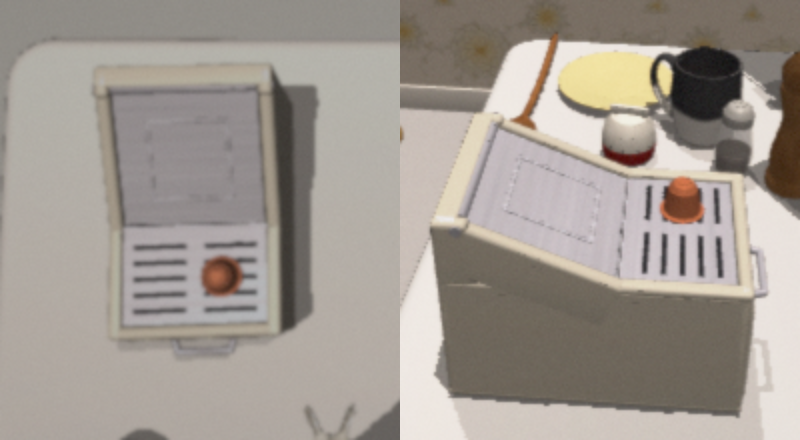

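View pics/top0.png

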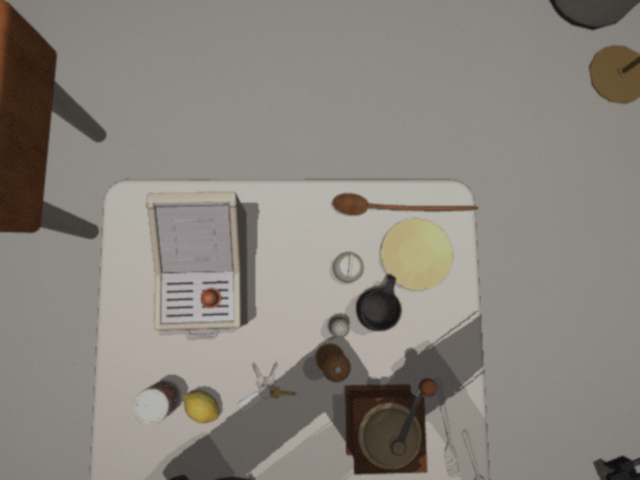

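The top view shows the caddy square to the world axes, with its ledge edge at about px (196,273). The capsule stands on the right half of the ledge at px (209,298). I'll lift and move over with the tool's y axis along caddy x.

Emit:
arm_command --commands '[{"tx": 0, "ty": 0, "tz": -0.16, "twist": 0}, {"tx": 0, "ty": 0, "tz": -0.32, "twist": -0.04}, {"tx": -0.1, "ty": 0.1, "tz": -0.4, "twist": -0.08}, {"tx": -0.2, "ty": 0.2, "tz": -0.4, "twist": -0.12}, {"tx": -0.3, "ty": 0.3, "tz": -0.4, "twist": -0.16}, {"tx": -0.4, "ty": 0.4, "tz": -0.4, "twist": -0.2}, {"tx": -0.5, "ty": 0.5, "tz": -0.4, "twist": -0.24}, {"tx": -0.6, "ty": 0.6, "tz": -0.4, "twist": -0.28}]' --claw 1

```text
t: 1.47
eef_pos: [0.3082, -0.4494, 0.3268]
ee_rot: [-3.141, -0.0, -1.94]
force: [0.6, -0.5, 0.4]
width: 0.0878
gripper_force: 0.0
```

```bash
cat >> h.py <<'E'
def plan(target,yaw):
    s=get_state();from scipy.spatial.transform import Rotation as Ro
    R=Ro.from_euler("xyz",s["ee_rot"]).as_matrix();d=R.T@(np.array(target)-s["eef_pos"])
    t=(yaw-s["ee_rot"][2]+np.pi)%(2*np.pi)-np.pi
    print("t",s["t"],"pos",np.round(s["eef_pos"],4),"rot",np.round(s["ee_rot"],4),"shift",np.round(d/.25,3),"twist",round(-t/np.pi,3),"F",np.round(s["force"],2),"w",round(s["width"],4))
E
python3 - <<'E'
from h import *
plan([.487,.023,.30],-np.pi/2)
# ledge corners from the top picture
for n,uv,z in [("rimL",(162,323.5),.125),("rimR",(236,321.5),.125),("edL",(160,273.5),.125),("edR",(234,272),.125)]: print(n,np.round(onz("top",uv,z),4))
E
```

```text
t 1.4667 pos [ 0.3082 -0.4494  0.3268] rot [-3.1410e+00 -1.0000e-04 -1.9398e+00] shift [-2.02   0.015  0.107] twist -0.117 F [ 0.57 -0.5   0.38] w 0.0878
rimL [0.4151 0.1054 0.125 ]
rimR [ 0.417  -0.0231  0.125 ]
edL [0.5025 0.1118 0.125 ]
edR [ 0.5042 -0.0185  0.125 ]
```

Emit:
arm_command --commands '[{"tx": -0.13, "ty": 0, "tz": 0, "twist": -0.03}, {"tx": -0.26, "ty": 0, "tz": 0, "twist": -0.06}, {"tx": -0.39, "ty": 0, "tz": 0, "twist": -0.09}, {"tx": -0.52, "ty": 0, "tz": 0, "twist": -0.117}, {"tx": -0.65, "ty": 0, "tz": 0, "twist": -0.117}, {"tx": -0.78, "ty": 0, "tz": 0, "twist": -0.117}, {"tx": -0.91, "ty": 0, "tz": 0, "twist": -0.117}, {"tx": -1, "ty": 0, "tz": 0, "twist": -0.117}]'

```text
t: 2.13
eef_pos: [0.3999, -0.2162, 0.327]
ee_rot: [-3.14, 0.0, -1.577]
force: [1.1, -0.2, 0.4]
width: 0.0877
gripper_force: 0.0
```

```bash
python3 - <<'E'
from h import *
plan([.487,.023,.30],-np.pi/2)
E
```

```text
t 2.1333 pos [ 0.3999 -0.2162  0.327 ] rot [-3.1403e+00  2.0000e-04 -1.5774e+00] shift [-0.959 -0.342  0.109] twist -0.002 F [ 1.13 -0.17  0.36] w 0.0877
```

Emit:
arm_command --commands '[{"tx": -0.13, "ty": -0.05, "tz": 0}, {"tx": -0.26, "ty": -0.1, "tz": 0}, {"tx": -0.39, "ty": -0.15, "tz": 0}, {"tx": -0.52, "ty": -0.2, "tz": 0}, {"tx": -0.65, "ty": -0.25, "tz": 0}, {"tx": -0.78, "ty": -0.3, "tz": 0}, {"tx": -0.9, "ty": -0.34, "tz": 0}, {"tx": -0.96, "ty": -0.34, "tz": 0}]'

```text
invalid input
```

```bash
python3 - <<'E'
from h import *
plan([.487,.023,.30],-np.pi/2)
np.set_printoptions(precision=4,suppress=True)
im=grab_frame("wrist");cv2.imwrite("pics/w0.png",im[:,:,::-1]);print(calibration("wrist")["extrinsics"])
for n,z in [("ledge_edge",.125),("flap_hinge",.173),("capsule_mid",.1395)]:
    for r in spot_point(n,"wrist")[:1]: print(n,np.round(r["uv"],1),round(r["score"],2),onz("wrist",r["uv"],z))
E
```

```text
t 2.1333 pos [ 0.3999 -0.2162  0.327 ] rot [-3.1403e+00  2.0000e-04 -1.5774e+00] shift [-0.959 -0.342  0.109] twist -0.002 F [ 1.13 -0.17  0.36] w 0.0877
[[-1.      0.0045  0.0026  0.4009]
 [ 0.0051  0.9583  0.2856 -0.2921]
 [-0.0012  0.2856 -0.9584  0.4856]
 [ 0.      0.      0.      1.    ]]
ledge_edge [249.2 373.6] 0.19 [ 0.4788 -0.037   0.125 ]
capsule_mid [266.7 429.9] 0.5 [0.4603 0.0202 0.1395]
```

View pics/w0.png

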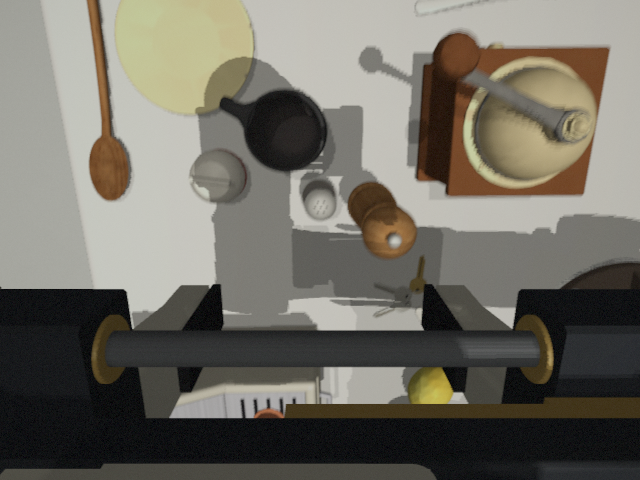

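The move was refused because the rows had no twist value. The wrist picture shows the mug, timer and mill, with the caddy only at the bottom and the capsule at px (268,415). I'll resend with twist included.

Emit:
arm_command --commands '[{"tx": -0.13, "ty": -0.05, "tz": 0, "twist": 0}, {"tx": -0.26, "ty": -0.1, "tz": 0, "twist": 0}, {"tx": -0.39, "ty": -0.15, "tz": 0, "twist": 0}, {"tx": -0.52, "ty": -0.2, "tz": 0, "twist": 0}, {"tx": -0.65, "ty": -0.25, "tz": 0, "twist": 0}, {"tx": -0.78, "ty": -0.3, "tz": 0, "twist": 0}, {"tx": -0.9, "ty": -0.34, "tz": 0, "twist": 0}, {"tx": -0.96, "ty": -0.34, "tz": 0, "twist": 0}]'

```text
t: 3.0
eef_pos: [0.4876, 0.0229, 0.326]
ee_rot: [3.141, -0.0, -1.578]
force: [-0.3, -1.3, 1.1]
width: 0.0879
gripper_force: 0.0
```

```bash
python3 - <<'E'
from h import *
plan([.487,.023,.30],-np.pi/2)
np.set_printoptions(precision=4,suppress=True)
im=grab_frame("wrist");cv2.imwrite("pics/w1.png",im[:,:,::-1]);print(calibration("wrist")["extrinsics"])
for n,z in [("ledge_edge",.125),("flap_hinge",.173),("capsule_mid",.1395)]:
    for r in spot_point(n,"wrist")[:1]: print(n,np.round(r["uv"],1),round(r["score"],2),onz("wrist",r["uv"],z))
E
```

```text
t 3.0 pos [0.4876 0.0229 0.326 ] rot [ 3.1411e+00 -3.0000e-04 -1.5782e+00] shift [-0.001  0.002  0.104] twist -0.002 F [-0.26 -1.25  1.08] w 0.0879
[[-1.      0.0063  0.0003  0.4876]
 [ 0.0062  0.9585  0.2849 -0.0538]
 [ 0.0015  0.2849 -0.9586  0.4846]
 [ 0.      0.      0.      1.    ]]
ledge_edge [305.8 235.1] 0.7 [0.5025 0.0482 0.125 ]
flap_hinge [163.1 253.2] 0.87 [0.6191 0.0483 0.173 ]
capsule_mid [352.6 210.9] 0.61 [0.4593 0.0202 0.1395]
```

View pics/w1.png

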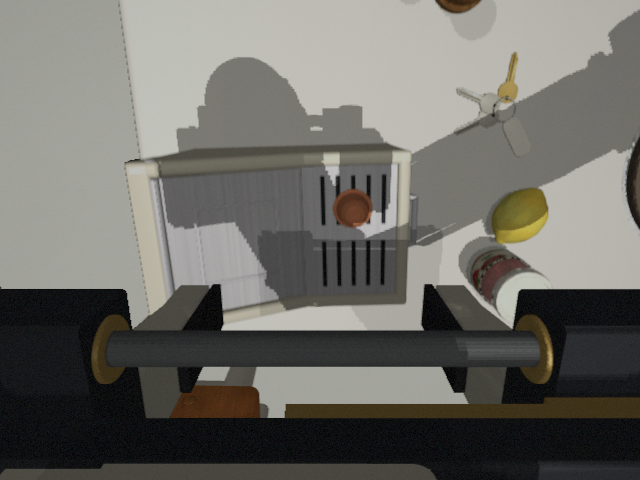

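The wrist picture shows the capsule at px (353,208), the ledge edge at column 303 and the hinge at (163,253). The caddy yaw is near 0. I'll descend to just above the capsule top.

Emit:
arm_command --commands '[{"tx": 0.006, "ty": 0.022, "tz": 0.1, "twist": 0}, {"tx": 0.006, "ty": 0.022, "tz": 0.2, "twist": 0}, {"tx": 0.006, "ty": 0.022, "tz": 0.3, "twist": 0}, {"tx": 0.006, "ty": 0.022, "tz": 0.4, "twist": 0}, {"tx": 0.006, "ty": 0.022, "tz": 0.5, "twist": 0}, {"tx": 0.006, "ty": 0.022, "tz": 0.58, "twist": 0}, {"tx": 0.006, "ty": 0.022, "tz": 0.64, "twist": 0}, {"tx": 0.006, "ty": 0.022, "tz": 0.64, "twist": 0}]'

```text
t: 3.87
eef_pos: [0.4787, 0.0175, 0.1638]
ee_rot: [3.137, -0.002, -1.581]
force: [-0.6, -0.6, 0.1]
width: 0.0875
gripper_force: 0.0
```

```bash
python3 - <<'E'
from h import *
plan([.482,.0215,.132],-np.pi/2)
np.set_printoptions(precision=4,suppress=True)
im=grab_frame("wrist")
for n,z in [("ledge_edge",.125),("capsule_mid",.1395)]:
    for r in spot_point(n,"wrist")[:1]: print(n,np.round(r["uv"],1),round(r["score"],2),onz("wrist",r["uv"],z))
side=grab_frame("side")
for r in spot_point("capsule_mid","side")[:1]: print(r)
cv2.imwrite("pics/w2.png",np.hstack([cv2.resize(im,(400,300)),cv2.resize(side[200:380,220:460],(400,300))])[:,:,::-1])
E
```

```text
t 3.8667 pos [0.4787 0.0175 0.1638] rot [ 3.1368e+00 -1.5000e-03 -1.5808e+00] shift [-0.016 -0.014  0.127] twist -0.003 F [-0.58 -0.57  0.08] w 0.0875
ledge_edge [278.6 323.4] 0.6 [0.5061 0.0504 0.125 ]
capsule_mid [360.6 291. ] 0.92 [0.4622 0.0251 0.1395]
{'uv': [351.3, 298.4], 'score': 0.6}
```

View pics/w2.png

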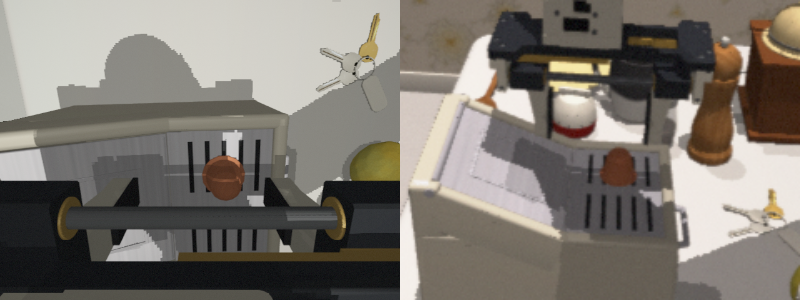

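```bash
python3 - <<'E'
from h import *
for i in range(3): plan([.482,.023,.132],-np.pi/2); grab_frame("top")
plan([.482,.023,.132],-np.pi/2)
E
```

```text
t 4.1167 pos [0.4816 0.0194 0.168 ] rot [-3.1394e+00  7.0000e-04 -1.5787e+00] shift [-0.014 -0.001  0.144] twist -0.003 F [ 0.47 -0.53  0.4 ] w 0.0877
t 4.1667 pos [0.4815 0.0196 0.1679] rot [-3.1394e+00  8.0000e-04 -1.5785e+00] shift [-0.014 -0.002  0.144] twist -0.002 F [-1.06  0.14 -0.61] w 0.0877
t 4.2167 pos [0.4813 0.0196 0.1677] rot [-3.1397e+00  7.0000e-04 -1.5784e+00] shift [-0.013 -0.002  0.143] twist -0.002 F [-0.27 -0.23  0.11] w 0.0877
t 4.2667 pos [0.4812 0.0197 0.1675] rot [-3.1400e+00  7.0000e-04 -1.5783e+00] shift [-0.013 -0.003  0.142] twist -0.002 F [-0.65  0.35 -0.36] w 0.0874
```

Emit:
arm_command --commands '[{"tx": -0.006, "ty": 0, "tz": 0.03, "twist": 0}, {"tx": -0.008, "ty": 0, "tz": 0.055, "twist": 0}, {"tx": -0.008, "ty": 0, "tz": 0.08, "twist": 0}, {"tx": -0.008, "ty": 0, "tz": 0.1, "twist": 0}, {"tx": -0.008, "ty": 0, "tz": 0.115, "twist": 0}, {"tx": -0.008, "ty": 0, "tz": 0.125, "twist": 0}, {"tx": -0.008, "ty": 0, "tz": 0.134, "twist": 0}, {"tx": -0.008, "ty": 0, "tz": 0.134, "twist": 0}]'

```text
t: 4.93
eef_pos: [0.4806, 0.0216, 0.1327]
ee_rot: [3.141, -0.0, -1.578]
force: [-0.5, 0.4, 1.0]
width: 0.0873
gripper_force: 0.4
```

```bash
python3 - <<'E'
from h import *
plan([.482,.023,.132],-np.pi/2)
im=grab_frame("wrist")
for n,z in [("ledge_edge",.125),("capsule_mid",.1395)]:
    for r in spot_point(n,"wrist")[:1]: print(n,np.round(r["uv"],1),round(r["score"],2),onz("wrist",r["uv"],z))
side=grab_frame("side")
for r in spot_point("capsule_mid","side")[:1]: print(r)
cv2.imwrite("pics/w3.png",np.hstack([cv2.resize(im,(400,300)),cv2.resize(side[230:350,240:400],(400,300))])[:,:,::-1])
plan([.482,.023,.132],-np.pi/2)
E
```

```text
t 4.9333 pos [0.4806 0.0216 0.1327] rot [ 3.1412e+00 -2.0000e-04 -1.5782e+00] shift [-0.006 -0.005  0.003] twist -0.002 F [-0.49  0.41  1.  ] w 0.0873
capsule_mid [371.4 313.7] 0.58 [0.46020784 0.02294795 0.1395    ]
{'uv': [349.1, 295.9], 'score': 0.79}
t 5.1833 pos [0.4806 0.0216 0.1332] rot [ 3.1416e+00  1.0000e-04 -1.5783e+00] shift [-0.006 -0.005  0.005] twist -0.002 F [-0.93 -0.97 -0.02] w 0.0873
```

View pics/w3.png

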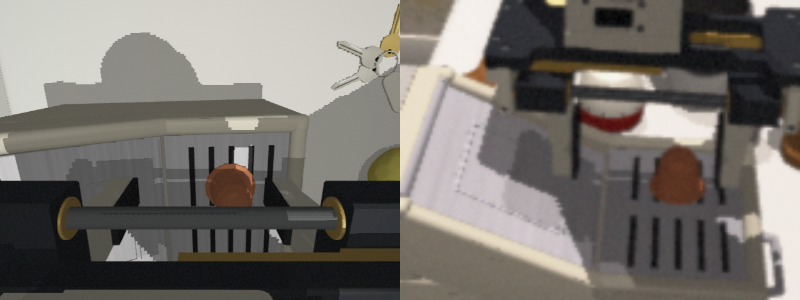

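The side view shows the right finger behind the capsule and the left finger on the flap. I'll push slowly forward (tool -y).

Emit:
arm_command --commands '[{"tx": 0, "ty": -0.015, "tz": 0, "twist": 0}, {"tx": 0, "ty": -0.03, "tz": 0, "twist": 0}, {"tx": 0, "ty": -0.045, "tz": 0, "twist": 0}, {"tx": 0, "ty": -0.06, "tz": 0, "twist": 0}, {"tx": 0, "ty": -0.07, "tz": 0.004, "twist": 0}, {"tx": 0, "ty": -0.08, "tz": 0.008, "twist": 0}, {"tx": 0, "ty": -0.09, "tz": 0.01, "twist": 0}, {"tx": 0, "ty": -0.1, "tz": 0.01, "twist": 0}]'

```text
t: 5.85
eef_pos: [0.5057, 0.0213, 0.1302]
ee_rot: [3.141, -0.0, -1.578]
force: [-1.7, -0.0, 0.3]
width: 0.0874
gripper_force: 0.7
```

```bash
python3 - <<'E'
from h import *
plan([.4945+.044,.023,.13],-np.pi/2)
im=grab_frame("wrist")
for n,z in [("ledge_edge",.125),("capsule_mid",.1395)]:
    for r in spot_point(n,"wrist")[:1]: print(n,np.round(r["uv"],1),round(r["score"],2),onz("wrist",r["uv"],z))
side=grab_frame("side")
for r in spot_point("capsule_mid","side")[:1]: print(r)
cv2.imwrite("pics/w4.png",np.hstack([cv2.resize(im,(400,300)),cv2.resize(side[230:350,240:400],(400,300))])[:,:,::-1])
plan([.4945+.044,.023,.13],-np.pi/2)
E
```

```text
t 5.85 pos [0.5057 0.0213 0.1302] rot [ 3.1408e+00 -2.0000e-04 -1.5784e+00] shift [-0.008 -0.131  0.001] twist -0.002 F [-1.71 -0.03  0.31] w 0.0874
ledge_edge [389.6 318.5] 0.52 [0.47561338 0.0313787  0.125     ]
capsule_mid [387.6 313.5] 0.56 [0.47916325 0.02138757 0.1395    ]
{'uv': [341.1, 297.7], 'score': 0.7}
t 6.1 pos [0.5058 0.0214 0.1307] rot [-3.1413  0.     -1.5782] shift [-0.007 -0.131  0.003] twist -0.002 F [-1.13 -0.32  1.1 ] w 0.0879
```

View pics/w4.png

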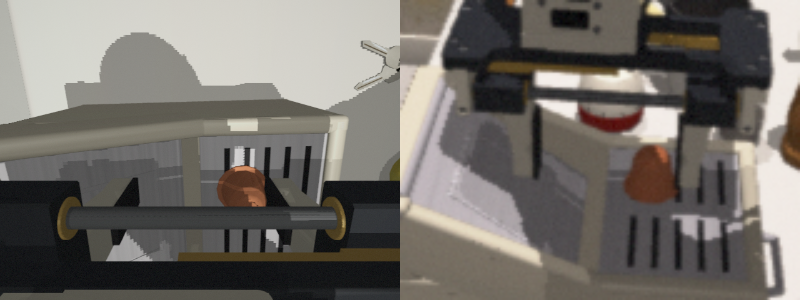

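The flap is open and the capsule, still upright at about caddy x -25 mm, is moving with the finger. I'll continue.

Emit:
arm_command --commands '[{"tx": 0, "ty": -0.013, "tz": 0, "twist": 0}, {"tx": 0, "ty": -0.026, "tz": 0, "twist": 0}, {"tx": 0, "ty": -0.04, "tz": 0, "twist": 0}, {"tx": 0, "ty": -0.055, "tz": 0, "twist": 0}, {"tx": 0, "ty": -0.07, "tz": 0, "twist": 0}, {"tx": 0, "ty": -0.085, "tz": 0, "twist": 0}, {"tx": 0, "ty": -0.1, "tz": 0, "twist": 0}, {"tx": 0, "ty": -0.11, "tz": 0, "twist": 0}]'

```text
t: 6.77
eef_pos: [0.5333, 0.0211, 0.1303]
ee_rot: [3.141, -0.0, -1.578]
force: [-3.4, 0.5, 1.0]
width: 0.0875
gripper_force: 1.5
```

```bash
python3 - <<'E'
from h import *
plan([.4945+.044,.023,.13],-np.pi/2)
im=grab_frame("wrist")
for n,z in [("capsule_mid",.1395)]:
    for r in spot_point(n,"wrist")[:1]: print(n,np.round(r["uv"],1),round(r["score"],2),onz("wrist",r["uv"],z))
side=grab_frame("side")
for r in spot_point("capsule_mid","side")[:1]: print(r)
cv2.imwrite("pics/w5.png",np.hstack([cv2.resize(im,(400,300)),cv2.resize(side[230:350,240:400],(400,300))])[:,:,::-1])
plan([.4945+.044,.023,.13],-np.pi/2)
E
```

```text
t 6.7667 pos [0.5333 0.0211 0.1303] rot [ 3.1407e+00 -3.0000e-04 -1.5783e+00] shift [-0.008 -0.021  0.001] twist -0.002 F [-3.42  0.53  1.01] w 0.0875
capsule_mid [392.3 317.3] 0.61 [0.50463011 0.02278487 0.1395    ]
{'uv': [321.0, 296.5], 'score': 0.71}
t 6.9667 pos [0.5332 0.0212 0.1305] rot [ 3.1414e+00 -1.0000e-04 -1.5784e+00] shift [-0.008 -0.021  0.002] twist -0.002 F [-3.54 -0.54  0.37] w 0.0876
```

View pics/w5.png

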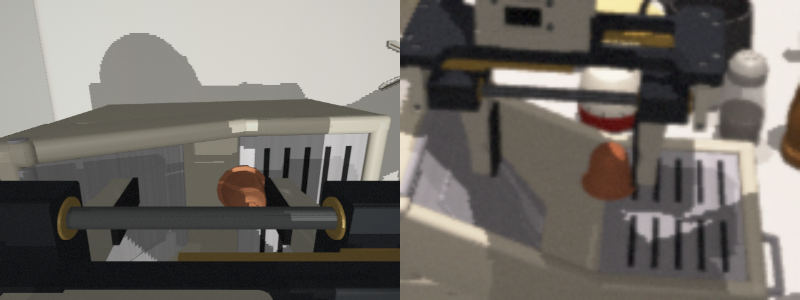

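The capsule is balanced on the edge. A few more mm should drop it.

Emit:
arm_command --commands '[{"tx": 0, "ty": -0.01, "tz": 0, "twist": 0}, {"tx": 0, "ty": -0.02, "tz": 0, "twist": 0}, {"tx": 0, "ty": -0.03, "tz": 0, "twist": 0}, {"tx": 0, "ty": -0.036, "tz": 0, "twist": 0}, {"tx": 0, "ty": -0.036, "tz": 0, "twist": 0}, {"tx": 0, "ty": -0.036, "tz": 0, "twist": 0}, {"tx": 0, "ty": -0.036, "tz": 0, "twist": 0}, {"tx": 0, "ty": -0.036, "tz": 0, "twist": 0}]'

```text
t: 7.63
eef_pos: [0.542, 0.0211, 0.1305]
ee_rot: [3.141, -0.0, -1.578]
force: [-4.0, -0.3, -1.0]
width: 0.0874
gripper_force: 1.9
```

```bash
python3 - <<'E'
from h import *
plan([.4945+.044,.023,.13],-np.pi/2)
im=grab_frame("wrist")
print([(r["uv"],r["score"]) for r in spot_point("capsule_mid","wrist")[:1]])
side=grab_frame("side")
print([(r["uv"],r["score"]) for r in spot_point("capsule_mid","side")[:1]])
cv2.imwrite("pics/w6.png",np.hstack([cv2.resize(im,(400,300)),cv2.resize(side[230:350,240:400],(400,300))])[:,:,::-1])
E
```

```text
t 7.6333 pos [0.542  0.0211 0.1305] rot [ 3.1413 -0.     -1.5783] shift [-0.007  0.014  0.002] twist -0.002 F [-4.03 -0.31 -1.  ] w 0.0874
[([383.6, 313.8], 0.93)]
[([315.8, 297.0], 0.57)]
```

View pics/w6.png

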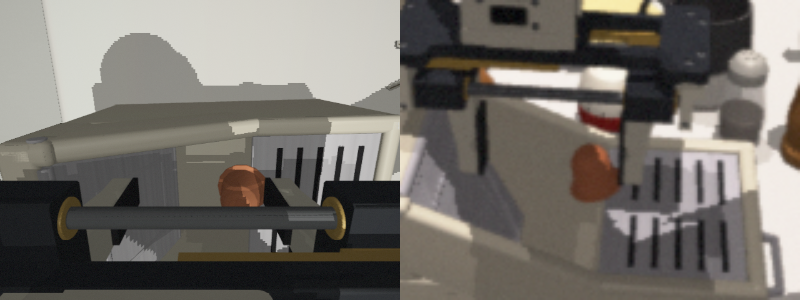

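The capsule has started to tip over the edge but still leans on the finger. I'll advance the rear finger about 8 mm more, closing the claw slightly so the front finger stays clear of the hinge.

Emit:
arm_command --commands '[{"tx": 0, "ty": -0.005, "tz": 0, "twist": 0}, {"tx": 0, "ty": -0.01, "tz": 0, "twist": 0}, {"tx": 0, "ty": -0.016, "tz": 0, "twist": 0}, {"tx": 0, "ty": -0.02, "tz": 0, "twist": 0}, {"tx": 0, "ty": -0.02, "tz": 0, "twist": 0}, {"tx": 0, "ty": -0.02, "tz": 0, "twist": 0}, {"tx": 0, "ty": -0.02, "tz": 0, "twist": 0}, {"tx": 0, "ty": -0.02, "tz": 0, "twist": 0}]' --claw 0.9 --grip_force 5

```text
t: 8.5
eef_pos: [0.5472, 0.0212, 0.1306]
ee_rot: [-3.142, 0.0, -1.578]
force: [-4.5, -0.1, 0.6]
width: 0.0791
gripper_force: 1.9
```

```bash
python3 - <<'E'
from h import *
plan([.4945+.044,.023,.13],-np.pi/2)
im=grab_frame("wrist")
print([(r["uv"],r["score"]) for r in spot_point("capsule_mid","wrist")[:1]])
side=grab_frame("side")
print([(r["uv"],r["score"]) for r in spot_point("capsule_mid","side")[:1]])
cv2.imwrite("pics/w7.png",np.hstack([cv2.resize(im,(400,300)),cv2.resize(side[230:350,240:400],(400,300))])[:,:,::-1])
E
```

```text
t 8.5 pos [0.5472 0.0212 0.1306] rot [-3.1415  0.     -1.5782] shift [-0.007  0.035  0.002] twist -0.002 F [-4.53 -0.05  0.62] w 0.0791
[([359.7, 234.7], 0.66)]
[([249.4, 285.3], 0.73)]
```

View pics/w7.png

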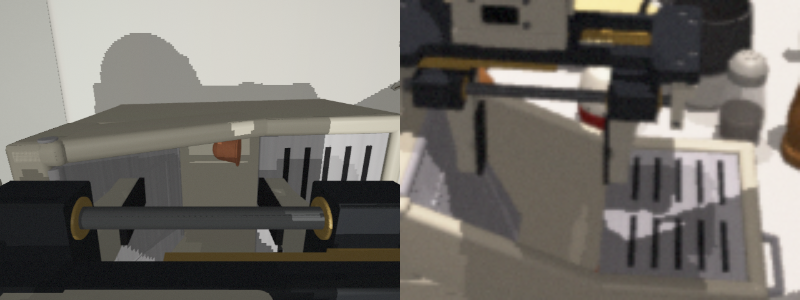

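The capsule has dropped onto the floor inside, seen in the wrist view at px (362,240), while the flap is still held open. I'll retreat back and up so the flap closes gently.

Emit:
arm_command --commands '[{"tx": 0, "ty": 0.03, "tz": -0.01, "twist": 0}, {"tx": 0, "ty": 0.06, "tz": -0.03, "twist": 0}, {"tx": 0, "ty": 0.1, "tz": -0.06, "twist": 0}, {"tx": 0, "ty": 0.12, "tz": -0.12, "twist": 0}, {"tx": 0, "ty": 0.12, "tz": -0.2, "twist": 0}, {"tx": 0, "ty": 0.12, "tz": -0.3, "twist": 0}, {"tx": 0, "ty": 0.12, "tz": -0.4, "twist": 0}, {"tx": 0, "ty": 0.12, "tz": -0.5, "twist": 0}]'

```text
t: 9.37
eef_pos: [0.5168, 0.0215, 0.258]
ee_rot: [-3.139, 0.001, -1.578]
force: [0.6, -0.4, 1.1]
width: 0.0787
gripper_force: 0.0
```

Emit:
arm_command --commands '[{"tx": 0, "ty": 0, "tz": -0.05, "twist": 0}, {"tx": 0, "ty": 0, "tz": -0.1, "twist": 0}, {"tx": 0, "ty": 0, "tz": -0.1, "twist": 0}, {"tx": 0, "ty": 0, "tz": -0.1, "twist": 0}, {"tx": 0, "ty": 0, "tz": -0.1, "twist": 0}, {"tx": 0, "ty": 0, "tz": -0.1, "twist": 0}, {"tx": 0, "ty": 0, "tz": -0.1, "twist": 0}, {"tx": 0, "ty": 0, "tz": -0.1, "twist": 0}]'

```text
t: 10.03
eef_pos: [0.517, 0.0213, 0.2799]
ee_rot: [3.141, -0.0, -1.578]
force: [-0.0, 0.5, 0.4]
width: 0.0793
gripper_force: 0.0
```

```bash
python3 - <<'E'
from h import *
plan([.54,.023,.3],-np.pi/2)
side=grab_frame("side")
cv2.imwrite("pics/w8.png",cv2.resize(side[180:420,200:440],(500,500))[:,:,::-1])
E
```

```text
t 10.0333 pos [0.517  0.0213 0.2799] rot [ 3.1406e+00 -4.0000e-04 -1.5783e+00] shift [-0.008 -0.092 -0.08 ] twist -0.002 F [-0.02  0.48  0.41] w 0.0793
```

View pics/w8.png

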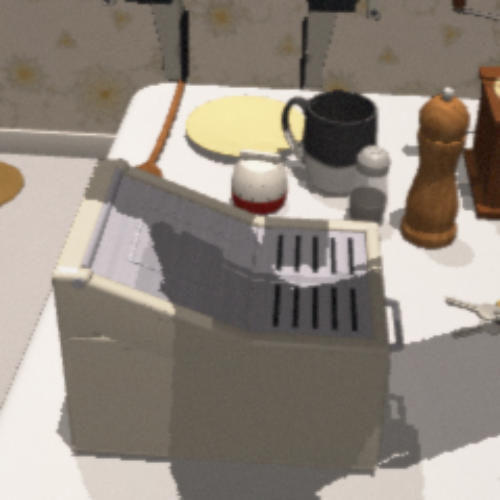

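The flap is shut flush (lower edge at about px (255,250)), the ledge is empty, and the mug, saucer and timer haven't moved. I'm handing in.

```bash
python3 -c "from station import *; print(job_done())"
```

```text
the job is handed in; nothing more can be done
None
```

I pushed the capsule off the ledge and it dropped inside the caddy while a finger held the flap open; the flap then shut, the mug, saucer and egg timer stayed put, and the job was handed in at about 10 s (no verdict shown).

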